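Collect the brass change-over set

TASK

Gather the brass change-over set for the filler into the blue tray: stand the two brass nozzles upright, one in each round pocket, and lay the two brass spacer blocks flat, one in each oblong pocket. Leave the steel nozzles and the steel spacer block standing on the worktop where they are.

Things in the scene. Friction and masses are not known exactly. Their poses are not given: they have to be found in the camera images.
- tray: blue tray lying on the worktop, any way round, heavy, does not move: plate 138 (x) x 123 (y) x 10 mm; origin at the centre of its underside. Four flat pockets 4 mm deep, floors 6 mm above the origin: two round ones for nozzles, 45 mm wide, centred at x = -40 and +40, y = +32.5 mm; two oblong ones for spacers, 43 (x) x 59 mm (y), at x = -40 and +40, y = -25.5 mm
- machine_knob (a point): obstacle, never moves: black star knob, 64 mm across, sticking out towards the robot from the filling machine, 60 to 125 mm above the worktop; the point is the middle of its front. The machine behind it, with filled moulds (tops 0.23 m above the worktop), spans the worktop from 0.55 m ahead of the robot
- brass_nozzle_a_mid (a point): yellow brass filling nozzle, 50 mm tall, standing upright on its wide end: a round barrel 26 mm in diameter with dark grooves for the lower 34 mm, then a shoulder and a tapering spout 17 to 12 mm wide pointing up; about 0.1 kg. The point is at its centre, half-way up (25 mm above its foot).
- brass_nozzle_b_mid (a point): yellow brass filling nozzle, 50 mm tall, standing upright on its wide end: a round barrel 26 mm in diameter with dark grooves for the lower 34 mm, then a shoulder and a tapering spout 17 to 12 mm wide pointing up; about 0.1 kg. The point is at its centre, half-way up (25 mm above its foot).
- brass_spacer_a_mid (a point): yellow brass spacer block, 25 (own x) x 40 (own y) x 20 mm (z), lying flat, with a small dark hole in its top; about 0.12 kg. The point is at its centre, half-way up (10 mm above its underside).
- brass_spacer_b_mid (a point): yellow brass spacer block, 25 (own x) x 40 (own y) x 20 mm (z), lying flat, with a small dark hole in its top; about 0.12 kg. The point is at its centre, half-way up (10 mm above its underside).
- steel_nozzle_a_mid (a point): look-alike that stays: grey steel filling nozzle, 50 mm tall, standing upright on its wide end: a round barrel 26 mm in diameter with dark grooves for the lower 34 mm, then a shoulder and a tapering spout 17 to 12 mm wide pointing up; about 0.1 kg. The point is at its centre, half-way up (25 mm above its foot).
- steel_nozzle_b_mid (a point): look-alike that stays: grey steel filling nozzle, 50 mm tall, standing upright on its wide end: a round barrel 26 mm in diameter with dark grooves for the lower 34 mm, then a shoulder and a tapering spout 17 to 12 mm wide pointing up; about 0.1 kg. The point is at its centre, half-way up (25 mm above its foot).
- steel_spacer_mid (a point): look-alike that stays: grey steel spacer block, 25 (own x) x 40 (own y) x 20 mm (z), lying flat, with a small dark hole in its top; about 0.12 kg. The point is at its centre, half-way up (10 mm above its underside).
Things that resemble listed ones, but are neither listed nor needed, are in the scene too. Leave any orange look-alike of the part that bears brass_nozzle_a_mid alone.

How it is judged:
At the end, for the whole second after the job is handed in: Each brass nozzle upright in its own round pocket (13 mm of its centre along each tray axis) and each brass spacer flat in its own oblong pocket (12 mm), all on the pocket floors; steel parts upright and within 20 mm of where they began; all released and at rest (((x of brass_nozzle_a_mid in the frame of tray between 0.027 and 0.053 m and y of brass_nozzle_a_mid in the frame of tray between 0.0195 and 0.0455 m and z of brass_nozzle_a_mid in the frame of tray between 0.027 and 0.035 m and angle between each of brass_nozzle_a_mid, brass_nozzle_b_mid's own z axis and vertical below 0.12 rad and x of brass_nozzle_b_mid in the frame of tray between -0.053 and -0.027 m and y of brass_nozzle_b_mid in the frame of tray between 0.0195 and 0.0455 m and z of brass_nozzle_b_mid in the frame of tray between 0.027 and 0.035 m) or (x of brass_nozzle_a_mid in the frame of tray between -0.053 and -0.027 m and y of brass_nozzle_a_mid in the frame of tray between 0.0195 and 0.0455 m and z of brass_nozzle_a_mid in the frame of tray between 0.027 and 0.035 m and angle between each of brass_nozzle_a_mid, brass_nozzle_b_mid's own z axis and vertical below 0.12 rad and x of brass_nozzle_b_mid in the frame of tray between 0.027 and 0.053 m and y of brass_nozzle_b_mid in the frame of tray between 0.0195 and 0.0455 m and z of brass_nozzle_b_mid in the frame of tray between 0.027 and 0.035 m)) and ((x of brass_spacer_a_mid in the frame of tray between 0.028 and 0.052 m and y of brass_spacer_a_mid in the frame of tray between -0.0375 and -0.0135 m and z of brass_spacer_a_mid in the frame of tray between 0.012 and 0.02 m and angle between each of brass_spacer_a_mid, brass_spacer_b_mid's own z axis and vertical below 0.12 rad and x of brass_spacer_b_mid in the frame of tray between -0.052 and -0.028 m and y of brass_spacer_b_mid in the frame of tray between -0.0375 and -0.0135 m and z of brass_spacer_b_mid in the frame of tray between 0.012 and 0.02 m) or (x of brass_spacer_a_mid in the frame of tray between -0.052 and -0.028 m and y of brass_spacer_a_mid in the frame of tray between -0.0375 and -0.0135 m and z of brass_spacer_a_mid in the frame of tray between 0.012 and 0.02 m and angle between each of brass_spacer_a_mid, brass_spacer_b_mid's own z axis and vertical below 0.12 rad and x of brass_spacer_b_mid in the frame of tray between 0.028 and 0.052 m and y of brass_spacer_b_mid in the frame of tray between -0.0375 and -0.0135 m and z of brass_spacer_b_mid in the frame of tray between 0.012 and 0.02 m)) and not (linear speed of brass_nozzle_a above 0.01 m/s) and not (linear speed of brass_nozzle_b above 0.01 m/s) and not (linear speed of brass_spacer_a above 0.01 m/s) and not (linear speed of brass_spacer_b above 0.01 m/s) and not (linear speed of steel_nozzle_a above 0.01 m/s) and not (linear speed of steel_nozzle_b above 0.01 m/s) and not (linear speed of steel_spacer above 0.01 m/s) and distance of each of steel_nozzle_a_mid, steel_nozzle_b_mid, steel_spacer_mid from where it was at the start of the episode below 0.02 m and angle between each of steel_nozzle_a_mid, steel_nozzle_b_mid, steel_spacer_mid's own z axis and vertical below 0.12 rad); the robot touches nothing.
It fails at once if a steel part was moved more than 40 mm from where it stood (distance of any of steel_nozzle_a_mid, steel_nozzle_b_mid, steel_spacer_mid from where it was at the start of the episode above 0.04 m).
It also fails if it takes over 131 s, if anything falls off the work surface, if the arm or the gripper's body presses on something with over 40 N, if the wrist force passes 120 N, or if a joint passes its speed limit or range.

ROBOT

A 6-joint arm with a two-finger parallel gripper is mounted at the origin on a cart in front of the work surface, level with it; the furniture and walls round the work are solid. World frame = base frame: x ahead of the robot, y to its left, z up, the work surface at z = 0. Lengths are in m, angles in rad, forces in N, time in s.
With the tool pointing down it reaches from about 0.3 to 0.875 m from the base axis. Payload 4.2 kg.
Tool frame: the origin (TCP) lies at the very end of the fingers, on their centre line; the grasp point (between the pads) lies 19 mm behind it (arm.grasp_offset is the distance from the TCP to the grasp point, in m); z points along the fingers, y is the line along which they close (so a half turn about z gives the same grasp; the last joint's range is limited). The gripper opens to 85 mm and grips with 20 to 120 N. Pads are 22 mm wide; open, the fingers measure 114 mm over their backs; the gripper's body (76 mm by 85 mm) begins 54 mm behind the grasp point. The pads swing forward as they close: fully open they stand 13 mm farther back than shut.
Start: joints at [-1.28, 0.32, 1.565, -0, 1.257, -0.02], TCP at [0.176, -0.547, 0.231] pointing down, gripper open.
Joint ranges: [-3.11, 3.11], [-0.84, 2.01], [0.21, 2.61], [-1.34, 4.49], [0.05, 2.63], [-2.56, 2.56]. Speed limits (rad/s): [2.57, 2.57, 3.14, 3.14, 3.14, 3.14].

INTERFACE

Orientations are given as a rotation vector (axis times angle).
In Python, from station import get_state, grab_frame, camera_info, order, arm gives the robot as it stands. The module is installed in compiled form; this text tells all that it offers.
- The arm moves only by the tool move_arm, never from a script. Its argument "increments" is a list of rows, each an object of numbers: "tx", "ty", "tz": the shift along the world's x, y, z as a fraction of full scale; "spin": the turn about the world's z as a fraction of full scale; "fingers": the finger opening in mm, from 0 to 85.4. In form: [{"tx": .., "ty": .., "tz": .., "spin": .., "fingers": ..}, ...]. A call has exactly 5 rows; each row is the pose to reach, as a shift and turn from the pose commanded when the call began; what a row does not reach only later rows make up. Full scale, the value 1, is 150 mm for a shift and pi/2 rad for a turn. A row lasts 1/8 s, in which the tool goes at most 62.5 mm and 10.7 degrees, less where a joint would pass 70% of its speed; a pose out of reach is approached as far as the arm can. A call with a number of a shift or a turn outside -1 to 1 is refused whole. A call with a gripper value outside its range is refused whole. The fingers move at their own pace and stop on an object; "grip_force" is the grip in N (left out, the last holds). Time passes only in rows, so rows that repeat a pose let the fingers close, or fill a call up. It gives the time, the measured TCP pose, the force, the opening and the grip force at its end, in the units of the state.
- get_state(): the state, without advancing time (a new reading comes with each control period).
- grab_frame(name): name is "scene" or "top"; returns (picture, depth): 420x560x3 uint8, blue, green, red; 420x560 float32, m along the optical axis (not along the pixel's ray), 0 where there is no reading.
- camera_info(name): a dict with "fx", "fy", "cx", "cy" (pixels), "cam_to_world" (4x4, takes a point from camera to world coordinates). Camera axes: x right, y up, looking along -z (the intrinsics and any distortion apply to the point x, -y, -z); pixel columns grow to the right and rows downward; lengths in m; the calibration is good to about 2 mm. A picture is of the moment at which its call begins. camera_info takes no time and is no camera call.
- order.close_job(): hands the job in; it is judged then, once.
The state is a dict: "clock": time; "joint_positions": joint angles; "qvel": joint speeds; "joint_torque": joint torques, N m; "tool_pos": TCP position; "ee_rot": TCP orientation; "ft_force": force on the tool from outside, world axes, zero at the start; "torque": the same for the moment, N m; "opening": finger opening in m; "grasp_force": force on a finger pad.
Only numpy, scipy, OpenCV 4.12 (cv2) and the standard library are available. Lean on these libraries where they do the work, as an engineer would, in place of code of your own. Each camera call takes 0.05 s, during which the arm holds its last target. There are 200 camera calls.

## Working session

There is one attempt and no reset: what is moved stays moved. The work goes in short steps, Python scripts to look and compute and a tool call to move; the robot and the scene stay as the last step left them, time stands still between calls to the robot, and variables do not carry over. Pictures are saved under pics/ and viewed, at most 14 in all, crops included, and the job is handed in when it is done.

Besides the shell and the picture viewer there is one more tool, called after "Call:" as name(argument=value, ...), one argument or row to a line, values as JSON. move_arm: Moves the arm, as the interface text tells. Its arguments: {"type":"object","properties":{"increments":{"type":"array"},"grip_force":{"type":"number"}},"required":["increments"]}

```bash
mkdir -p pics; cat > h.py <<'E'
import numpy as np,cv2
from station import get_state,grab_frame,camera_info,order,arm
def world(ci,u,v,d):
    p=np.array([(u-ci['cx'])/ci['fx']*d,-(v-ci['cy'])/ci['fy']*d,-d,1.]);return (np.array(ci['cam_to_world'])@p)[:3]
def plane(ci,u,v,z):
    T=np.array(ci['cam_to_world']);r=T[:3,:3]@np.array([(u-ci['cx'])/ci['fx'],-(v-ci['cy'])/ci['fy'],-1.]);o=T[:3,3]
    return o+r*(z-o[2])/r[2]
E
python3 - <<'E'
from h import *
for n in('scene','top'):
    p,d=grab_frame(n);cv2.imwrite(f'pics/{n}0.png',p);np.savez(f'{n}0.npz',p=p,d=d);print(n,{k:np.round(v,4).tolist() for k,v in camera_info(n).items()})
s=get_state();print(s['clock'],s['tool_pos'],s['ee_rot'])
E
```

```text
scene {'fx': 432.3406, 'fy': 432.3406, 'cx': 285.4533, 'cy': 207.1806, 'cam_to_world': [[0.4211, 0.5659, -0.7089, -0.3499], [-0.9069, 0.2505, -0.3388, -0.4639], [-0.0141, 0.7855, 0.6187, 0.7931], [0.0, 0.0, 0.0, 1.0]]}
top {'fx': 486.3856, 'fy': 486.3856, 'cx': 269.4459, 'cy': 207.6613, 'cam_to_world': [[0.0114, 0.9909, -0.1344, 0.2632], [-0.9999, 0.012, 0.0037, -0.0701], [0.0053, 0.1344, 0.9909, 1.5064], [0.0, 0.0, 0.0, 1.0]]}
0.1 [ 0.1757248  -0.54703654  0.23057863] [-3.10216718e+00 -4.85977680e-01  3.01189316e-04]
```

View pics/scene0.png

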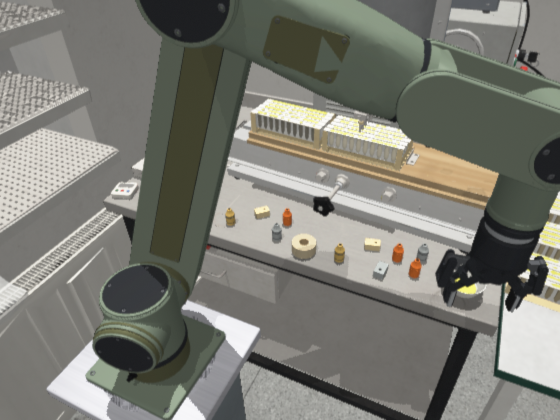

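View pics/top0.png

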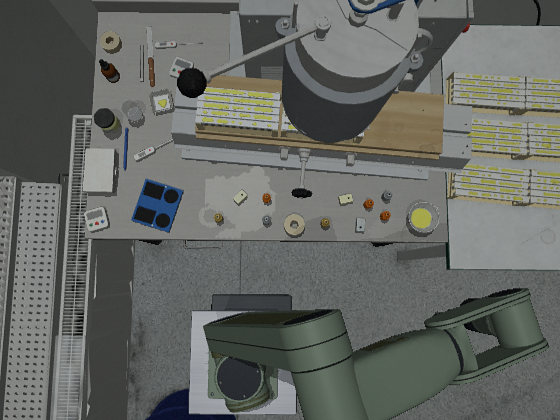

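The top view has these candidates:
- **Nozzles:** brass-like at (219,218) and (326,224), orange at (266,199), (368,203) and (385,215), steel at (267,220) and (387,197).
- **Spacers:** yellow at (240,197) and (346,199), steel at (360,225).
- **Other:** tray at (158,204), knob at (302,192).

I choose the two yellow-brown nozzles and the two pale-yellow blocks, and will check them in a close crop.

```bash
python3 - <<'E'
from h import *
p=np.load('top0.npz')['p'];d=np.load('top0.npz')['d'];ci=camera_info('top')
a=cv2.resize(p[170:245,125:275],None,fx=5,fy=5,interpolation=cv2.INTER_CUBIC);b=cv2.resize(p[180:240,290:410],None,fx=5,fy=5,interpolation=cv2.INTER_CUBIC)
cv2.imwrite('pics/cropA.png',np.vstack([a[:300],cv2.copyMakeBorder(b[:300],0,0,0,150,0)]))
hsv=cv2.cvtColor(p,cv2.COLOR_BGR2HSV)
for u,v in [(219,218),(266,199),(267,220),(326,224),(368,203),(387,197),(385,215),(240,197),(346,199),(360,225)]:
    w=p[v-3:v+4,u-3:u+4];
    print(u,v,hsv[v-3:v+4,u-3:u+4].reshape(-1,3).mean(0).round(),plane(ci,u,v,.025).round(3),d[v,u],world(ci,u,v,d[v,u]).round(3))
m=cv2.inRange(hsv,(100,120,50),(125,255,255));m[:,:125]=0;m[:,190:]=0;m[:170]=0;m[240:]=0
m=cv2.morphologyEx(m,cv2.MORPH_CLOSE,np.ones((15,15)))
c=max(cv2.findContours(m,0,2)[0],key=cv2.contourArea)
w=np.array([plane(ci,*q,.01)[:2] for q in c[:,0]],np.float32);r=cv2.minAreaRect(w);print('tray',r,cv2.boxPoints(r).round(3).tolist())
dark=cv2.inRange(hsv,(0,0,0),(180,255,50));dark[m==0]=0
for c in cv2.findContours(dark,0,2)[0]:
    if cv2.contourArea(c)>15:
        M=cv2.moments(c);u,v=M['m10']/M['m00'],M['m01']/M['m00'];print('pocket',u,v,cv2.contourArea(c),plane(ci,u,v,.006).round(3))
m=cv2.inRange(hsv,(20,50,130),(35,255,255))
for (u,v) in [(240,197),(346,199)]:
    k=np.zeros_like(m);k[v-12:v+13,u-12:u+13]=m[v-12:v+13,u-12:u+13]
    c=max(cv2.findContours(k,0,2)[0],key=cv2.contourArea)
    w=np.array([plane(ci,*q,.02)[:2] for q in c[:,0]],np.float32);print('sp',cv2.minAreaRect(w))
print('knob',plane(ci,302,192,.09).round(3))
E
```

```text
219 218 [ 26. 115.  97.] [0.43  0.079 0.025] 1.4733925 [0.428 0.077 0.041]
266 199 [ 16. 197. 107.] [ 0.491 -0.065  0.025] 1.4802575 [ 0.488 -0.065  0.043]
267 220 [87. 14. 89.] [ 0.426 -0.069  0.025] 1.464669 [ 0.423 -0.069  0.05 ]
326 224 [ 26. 105.  88.] [ 0.416 -0.249  0.025] 1.471613 [ 0.414 -0.247  0.042]
368 203 [ 18. 201. 112.] [ 0.482 -0.379  0.025] 1.4699813 [ 0.478 -0.373  0.053]
387 197 [85. 15. 83.] [ 0.502 -0.438  0.025] 1.484429 [ 0.499 -0.434  0.042]
385 215 [ 13. 207. 113.] [ 0.446 -0.431  0.025] 1.4695042 [ 0.443 -0.425  0.049]
240 197 [ 34.  35. 157.] [0.496 0.016 0.025] 1.504807 [0.497 0.016 0.019]
346 199 [ 35.  48. 160.] [ 0.494 -0.311  0.025] 1.511202 [ 0.496 -0.313  0.014]
360 225 [ 89.  13. 138.] [ 0.414 -0.353  0.025] 1.4895772 [ 0.414 -0.354  0.025]
tray ((0.47057682275772095, 0.2739464044570923), (0.12373969703912735, 0.13690456748008728), 73.40869903564453) [[0.3869999945163727, 0.23399999737739563], [0.5189999938011169, 0.19499999284744263], [0.5540000200271606, 0.3140000104904175], [0.4230000078678131, 0.3529999852180481]]
pocket 162.45833333333334 220.14646464646464 132.0 [0.424 0.255 0.006]
pocket 144.63987391646967 214.66351457840818 211.5 [0.44  0.311 0.006]
pocket 170.72727272727272 195.89591567852437 126.5 [0.5   0.233 0.006]
pocket 153.26230831315576 190.3543179983858 206.5 [0.517 0.288 0.006]
sp ((0.4970903992652893, 0.003443631809204817), (0.0, 0.0), 0.0)
sp ((0.4986181855201721, -0.31957632303237915), (0.021898910403251648, 0.01801447384059429), 14.825216293334961)
knob [ 0.503 -0.171  0.09 ]
```

View pics/cropA.png

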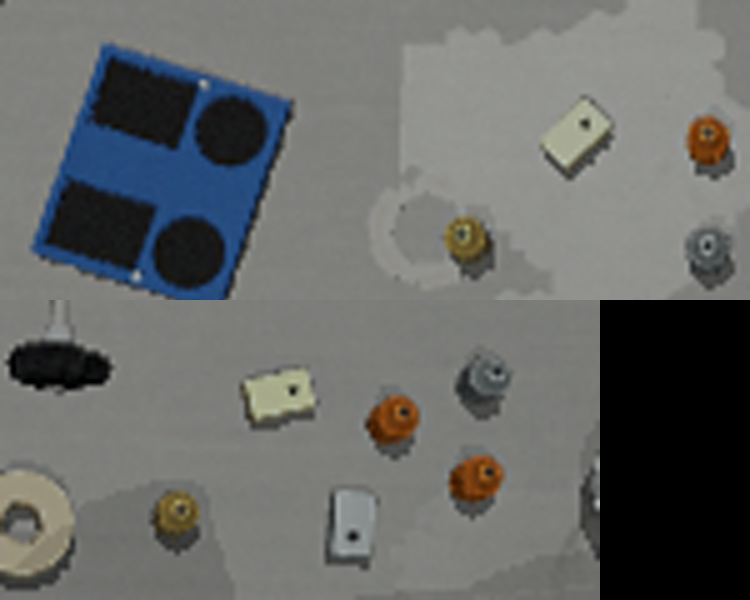

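The crop confirms it. Brass nozzles are at crop (465,238) and (176,512), and pale brass blocks at (577,135) and (280,396). The orange and grey parts are clearly different. The pockets give a tray x axis of about -16.5°. One refinement across both views, then I move.

```bash
python3 - <<'E'
from h import *
for n in('top','scene'):
    z=np.load(n+'0.npz');p,d=z['p'],z['d'];ci=camera_info(n);T=np.array(ci['cam_to_world'])
    hsv=cv2.cvtColor(p,cv2.COLOR_BGR2HSV)
    def pix(w):
        c=np.linalg.inv(T)@np.append(w,1);return int(ci['cx']-ci['fx']*c[0]/c[2]),int(ci['cy']+ci['fy']*c[1]/c[2])
    for name,g,lo,hi,zz in [('na',(.43,.078,.025),(20,70,40),(34,255,255),.025),('nb',(.415,-.248,.025),(20,70,40),(34,255,255),.025),('sa',(.496,.016,.02),(20,24,135),(45,255,255),.02),('sb',(.495,-.313,.02),(20,28,125),(45,255,255),.02)]:
        u,v=pix(g);k=np.zeros(p.shape[:2],np.uint8);s=13;k[v-s:v+s+1,u-s:u+s+1]=cv2.inRange(hsv,lo,hi)[v-s:v+s+1,u-s:u+s+1]
        k=cv2.morphologyEx(k,cv2.MORPH_CLOSE,np.ones((3,3)))
        c=max(cv2.findContours(k,0,2)[0],key=cv2.contourArea);k[:]=0;cv2.drawContours(k,[c],-1,255,-1)
        ys,xs=k.nonzero();w=np.array([plane(ci,a,b,zz)[:2] for a,b in zip(xs,ys)],np.float32);r=cv2.minAreaRect(w)
        e,V=np.linalg.eigh(np.cov(w.T))
        print(n,name,len(xs),xs.mean().round(1),ys.mean().round(1),'mean',w.mean(0).round(4),'rect',np.round(r[0],4),np.round(r[1],4),round(r[2],1),'long axis deg',np.degrees(np.arctan2(V[1,1],V[0,1])).round(1))
z=np.load('top0.npz');d=z['d'];ci=camera_info('top')
for x in np.arange(.5,.72,.02):
  print(round(x,2),[ [round(float(world(ci,u,v,d[v,u])[i]),3) for i in (0,2)] for y in (.02,-.31) for (u,v) in [(int(269-486*(y+.07)/1.5),int(199-(x-.493)/.00306))]])
E
```

```text
top na 67 217.9 217.6 mean [0.4316 0.082 ] rect [0.4305 0.0825] [0.0291 0.0232] 27.7 long axis deg -147.7
top nb 65 324.8 222.3 mean [ 0.4208 -0.2457] rect [ 0.4203 -0.2463] [0.0237 0.0285] 45.4 long axis deg 140.9
top sa 91 239.6 195.9 mean [0.5005 0.017 ] rect [0.5001 0.0174] [0.0243 0.0373] 46.2 long axis deg 131.7
top sb 100 345.7 198.1 mean [ 0.4975 -0.3112] rect [ 0.4975 -0.3108] [0.0242 0.0397] 14.8 long axis deg 107.1
scene na 127 229.8 216.9 mean [0.4276 0.081 ] rect [0.4294 0.0825] [0.0757 0.0232] 37.0 long axis deg -145.4
scene nb 159 339.0 253.2 mean [ 0.4148 -0.2459] rect [ 0.4165 -0.2454] [0.0664 0.0233] 14.5 long axis deg -165.5
scene sa 166 261.7 211.2 mean [0.4917 0.0138] rect [0.4908 0.014 ] [0.0518 0.0468] 43.6 long axis deg -159.5
scene sb 215 372.0 244.2 mean [ 0.486  -0.3114] rect [ 0.4863 -0.3112] [0.0501 0.0416] 14.4 long axis deg -172.0
0.5 [[0.5, 0.017], [0.504, 0.018]]
0.52 [[0.522, 0.004], [0.526, 0.004]]
0.54 [[0.544, 0.004], [0.547, 0.01]]
0.56 [[0.564, 0.0], [0.568, 0.001]]
0.58 [[0.586, 0.0], [0.58, 0.048]]
0.6 [[0.604, 0.005], [0.586, 0.105]]
0.62 [[0.616, 0.051], [0.611, 0.089]]
0.64 [[0.634, 0.065], [0.617, 0.147]]
0.66 [[0.645, 0.096], [0.63, 0.163]]
0.68 [[0.651, 0.148], [0.574, 0.43]]
0.7 [[0.664, 0.165], [0.571, 0.485]]
```

Call:
move_arm(
  increments=[
    {"tx": 0.15, "ty": 0.11, "tz": 0, "spin": 0.1, "fingers": 48},
    {"tx": 0.3, "ty": 0.22, "tz": 0, "spin": 0.2, "fingers": 48},
    {"tx": 0.45, "ty": 0.33, "tz": 0, "spin": 0.3, "fingers": 48},
    {"tx": 0.6, "ty": 0.44, "tz": 0, "spin": 0.4, "fingers": 48},
    {"tx": 0.75, "ty": 0.55, "tz": 0, "spin": 0.5, "fingers": 48},
  ],
  grip_force=40,
)

```text
clock: 0.72
tool_pos: [0.2889, -0.4641, 0.2309]
ee_rot: [-2.676, -1.643, -0.0]
ft_force: [0.1, 0.3, 0.4]
opening: 0.0481
grasp_force: 0.0
```

Call:
move_arm(
  increments=[
    {"tx": 0.15, "ty": 0.11, "tz": 0, "spin": 0.1, "fingers": 48},
    {"tx": 0.3, "ty": 0.22, "tz": 0, "spin": 0.2, "fingers": 48},
    {"tx": 0.45, "ty": 0.33, "tz": 0, "spin": 0.3, "fingers": 48},
    {"tx": 0.6, "ty": 0.44, "tz": 0, "spin": 0.4, "fingers": 48},
    {"tx": 0.75, "ty": 0.55, "tz": 0, "spin": 0.474, "fingers": 48},
  ],
)

```text
clock: 1.35
tool_pos: [0.4013, -0.3817, 0.2309]
ee_rot: [-1.897, -2.503, -0.0]
ft_force: [-0.1, -0.1, 0.3]
opening: 0.0481
grasp_force: 0.0
```

Call:
move_arm(
  increments=[
    {"tx": 0.15, "ty": 0.11, "tz": -0.1, "spin": 0, "fingers": 48},
    {"tx": 0.3, "ty": 0.22, "tz": -0.3, "spin": 0, "fingers": 48},
    {"tx": 0.45, "ty": 0.33, "tz": -0.5, "spin": 0, "fingers": 48},
    {"tx": 0.64, "ty": 0.473, "tz": -0.6, "spin": 0, "fingers": 48},
    {"tx": 0.64, "ty": 0.473, "tz": -0.6, "spin": 0, "fingers": 48},
  ],
)

```text
clock: 1.98
tool_pos: [0.4974, -0.3096, 0.1393]
ee_rot: [-1.896, -2.5, -0.0]
ft_force: [-0.6, 0.8, -1.0]
opening: 0.0481
grasp_force: 0.0
```

Call:
move_arm(
  increments=[
    {"tx": 0, "ty": -0.007, "tz": -0.25, "spin": 0, "fingers": 48},
    {"tx": 0, "ty": -0.007, "tz": -0.5, "spin": 0, "fingers": 48},
    {"tx": 0, "ty": -0.007, "tz": -0.7, "spin": 0, "fingers": 48},
    {"tx": 0, "ty": -0.007, "tz": -0.82, "spin": 0, "fingers": 48},
    {"tx": 0, "ty": -0.007, "tz": -0.88, "spin": 0, "fingers": 48},
  ],
)

```text
clock: 2.6
tool_pos: [0.496, -0.313, 0.0087]
ee_rot: [-1.902, -2.499, 0.0]
ft_force: [0.7, -0.2, 0.0]
opening: 0.0483
grasp_force: 0.0
```

Call:
move_arm(
  increments=[
    {"tx": 0, "ty": 0, "tz": 0, "spin": 0, "fingers": 15},
    {"tx": 0, "ty": 0, "tz": 0, "spin": 0, "fingers": 15},
    {"tx": 0, "ty": 0, "tz": 0, "spin": 0, "fingers": 15},
    {"tx": 0, "ty": 0, "tz": 0, "spin": 0, "fingers": 15},
    {"tx": 0, "ty": 0, "tz": 0, "spin": 0, "fingers": 15},
  ],
)

```text
clock: 3.22
tool_pos: [0.4972, -0.3128, 0.01]
ee_rot: [1.901, 2.499, 0.0]
ft_force: [-0.7, -0.2, 3.0]
opening: 0.0234
grasp_force: 40.2
```

Call:
move_arm(
  increments=[
    {"tx": -0.05, "ty": 0, "tz": 0.1, "spin": 0, "fingers": 15},
    {"tx": -0.1, "ty": 0, "tz": 0.3, "spin": 0, "fingers": 15},
    {"tx": -0.3, "ty": 0, "tz": 0.6, "spin": 0, "fingers": 15},
    {"tx": -0.5, "ty": 0, "tz": 0.9, "spin": 0, "fingers": 15},
    {"tx": -0.6, "ty": 0, "tz": 1.0, "spin": 0, "fingers": 15},
  ],
)

```text
clock: 3.85
tool_pos: [0.4062, -0.3131, 0.1624]
ee_rot: [1.9, 2.496, -0.0]
ft_force: [1.1, 0.2, -2.1]
opening: 0.0235
grasp_force: 39.8
```

```bash
python3 - <<'E'
from h import *
p,d=grab_frame('scene')
s=get_state();print(s['tool_pos'],s['opening'],s['grasp_force'],s['ft_force'])
ci=camera_info('scene');c=np.linalg.inv(np.array(ci['cam_to_world']))@np.append(s['tool_pos'],1);u,v=int(ci['cx']-ci['fx']*c[0]/c[2]),int(ci['cy']+ci['fy']*c[1]/c[2]);print(u,v)
cv2.imwrite('pics/g1.png',cv2.resize(p[v-60:v+60,u-80:u+80],None,fx=4,fy=4,interpolation=cv2.INTER_CUBIC))
E
```

```text
[ 0.40509173 -0.31299161  0.16274601] 0.023836604408607697 39.77051317691803 [-2.41236714  0.67064995 -0.0858402 ]
369 220
```

View pics/g1.png

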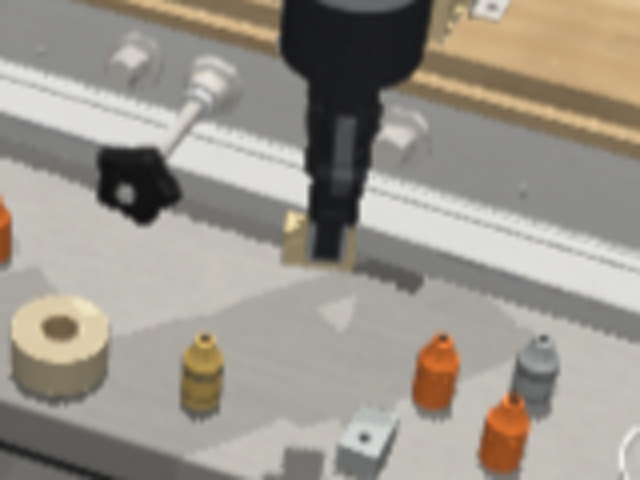

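The block is held level, at crop (319,240). The fingers sit about 4–5 mm to the -y side of its centre, so I'll compensate on placing. I'm carrying it to the far oblong pocket.

Call:
move_arm(
  increments=[
    {"tx": 0, "ty": 0.2, "tz": 0, "spin": -0.07, "fingers": 15},
    {"tx": 0, "ty": 0.4, "tz": 0, "spin": -0.14, "fingers": 15},
    {"tx": 0, "ty": 0.6, "tz": 0, "spin": -0.21, "fingers": 15},
    {"tx": 0, "ty": 0.8, "tz": 0, "spin": -0.28, "fingers": 15},
    {"tx": 0, "ty": 1, "tz": 0, "spin": -0.358, "fingers": 15},
  ],
)

```text
clock: 4.53
tool_pos: [0.4065, -0.1612, 0.1579]
ee_rot: [-2.523, -1.868, 0.001]
ft_force: [0.8, 0.3, -1.7]
opening: 0.0238
grasp_force: 39.7
```

Call:
move_arm(
  increments=[
    {"tx": 0, "ty": 0.2, "tz": 0, "spin": 0, "fingers": 15},
    {"tx": 0, "ty": 0.4, "tz": 0, "spin": 0, "fingers": 15},
    {"tx": 0, "ty": 0.6, "tz": 0, "spin": 0, "fingers": 15},
    {"tx": 0, "ty": 0.8, "tz": 0, "spin": 0, "fingers": 15},
    {"tx": 0, "ty": 1, "tz": 0, "spin": 0, "fingers": 15},
  ],
)

```text
clock: 5.15
tool_pos: [0.4064, -0.0113, 0.158]
ee_rot: [-2.52, -1.873, 0.002]
ft_force: [0.9, -0.4, -2.0]
opening: 0.0239
grasp_force: 39.7
```

Call:
move_arm(
  increments=[
    {"tx": 0, "ty": 0.2, "tz": 0, "spin": 0, "fingers": 15},
    {"tx": 0, "ty": 0.4, "tz": 0, "spin": 0, "fingers": 15},
    {"tx": 0.1, "ty": 0.6, "tz": 0, "spin": 0, "fingers": 15},
    {"tx": 0.2, "ty": 0.8, "tz": 0, "spin": 0, "fingers": 15},
    {"tx": 0.3, "ty": 1, "tz": 0, "spin": 0, "fingers": 15},
  ],
)

```text
clock: 5.78
tool_pos: [0.4517, 0.1387, 0.1578]
ee_rot: [-2.52, -1.874, 0.003]
ft_force: [0.4, -0.4, -1.0]
opening: 0.0241
grasp_force: 39.8
```

Call:
move_arm(
  increments=[
    {"tx": 0.1, "ty": 0.2, "tz": 0, "spin": 0, "fingers": 15},
    {"tx": 0.2, "ty": 0.5, "tz": -0.1, "spin": 0, "fingers": 15},
    {"tx": 0.3, "ty": 0.75, "tz": -0.3, "spin": 0, "fingers": 15},
    {"tx": 0.43, "ty": 0.97, "tz": -0.5, "spin": 0, "fingers": 15},
    {"tx": 0.43, "ty": 0.97, "tz": -0.6, "spin": 0, "fingers": 15},
  ],
)

```text
clock: 6.4
tool_pos: [0.5161, 0.2848, 0.0656]
ee_rot: [-2.518, -1.876, 0.005]
ft_force: [-0.5, -0.9, -1.3]
opening: 0.0242
grasp_force: 39.7
```

```bash
python3 - <<'E'
from h import *
p,d=grab_frame('top');s=get_state();print(s['tool_pos'],s['ee_rot'],s['opening'],s['ft_force'])
cv2.imwrite('pics/p1.png',cv2.resize(p[160:250,110:230],None,fx=5,fy=5,interpolation=cv2.INTER_CUBIC))
E
```

```text
[0.5141995  0.28281338 0.06429161] [-2.51888422 -1.87531783  0.01238912] 0.024173059748327216 [-1.30257703 -0.61522636 -2.23539094]
```

Call:
move_arm(
  increments=[
    {"tx": 0, "ty": 0, "tz": -0.12, "spin": 0, "fingers": 15},
    {"tx": 0, "ty": 0, "tz": -0.22, "spin": 0, "fingers": 15},
    {"tx": 0, "ty": 0, "tz": -0.29, "spin": 0, "fingers": 15},
    {"tx": 0, "ty": 0, "tz": -0.33, "spin": 0, "fingers": 15},
    {"tx": 0, "ty": 0, "tz": -0.35, "spin": 0, "fingers": 15},
  ],
)

```text
clock: 7.08
tool_pos: [0.5164, 0.2828, 0.0168]
ee_rot: [2.521, 1.874, 0.0]
ft_force: [0.8, 0.4, -2.4]
opening: 0.0239
grasp_force: 39.8
```

Call:
move_arm(
  increments=[
    {"tx": 0, "ty": 0, "tz": 0, "spin": 0, "fingers": 15},
    {"tx": 0, "ty": 0, "tz": 0, "spin": 0, "fingers": 30},
    {"tx": 0, "ty": 0, "tz": 0, "spin": 0, "fingers": 45},
    {"tx": 0, "ty": 0, "tz": 0, "spin": 0, "fingers": 45},
    {"tx": 0, "ty": 0, "tz": 0, "spin": 0, "fingers": 45},
  ],
)

```text
clock: 7.7
tool_pos: [0.5164, 0.283, 0.017]
ee_rot: [2.521, 1.874, 0.001]
ft_force: [0.0, -0.2, 0.0]
opening: 0.0451
grasp_force: 0.0
```

Call:
move_arm(
  increments=[
    {"tx": 0, "ty": 0, "tz": 0.1, "spin": 0, "fingers": 45},
    {"tx": 0, "ty": 0, "tz": 0.3, "spin": 0, "fingers": 45},
    {"tx": 0, "ty": -0.2, "tz": 0.6, "spin": 0, "fingers": 45},
    {"tx": 0, "ty": -0.5, "tz": 0.8, "spin": 0, "fingers": 45},
    {"tx": -0.1, "ty": -0.9, "tz": 0.9, "spin": 0, "fingers": 45},
  ],
)

```text
clock: 8.32
tool_pos: [0.5035, 0.1486, 0.1547]
ee_rot: [2.518, 1.875, 0.009]
ft_force: [-0.6, -0.4, 0.5]
opening: 0.0452
grasp_force: 0.0
```

```bash
python3 - <<'E'
from h import *
p,d=grab_frame('top');s=get_state();print(s['tool_pos'],s['ee_rot'],s['opening'],s['ft_force'])
cv2.imwrite('pics/p2.png',cv2.resize(p[160:250,110:250],None,fx=5,fy=5,interpolation=cv2.INTER_CUBIC))
E
```

```text
[0.50005317 0.14204495 0.15542734] [ 2.51873195e+00  1.86961028e+00 -1.01058461e-03] 0.04500849487414224 [-2.99961133 -5.75023581  0.49431965]
```

View pics/p2.png

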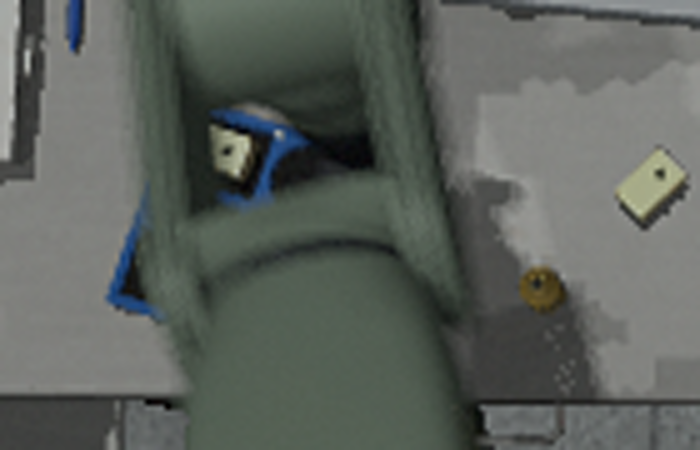

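Call:
move_arm(
  increments=[
    {"tx": 0, "ty": -0.2, "tz": 0, "spin": 0.11, "fingers": 48},
    {"tx": 0, "ty": -0.4, "tz": 0, "spin": 0.22, "fingers": 48},
    {"tx": 0, "ty": -0.6, "tz": 0, "spin": 0.33, "fingers": 48},
    {"tx": -0.015, "ty": -0.8, "tz": 0, "spin": 0.44, "fingers": 48},
    {"tx": -0.015, "ty": -0.88, "tz": 0, "spin": 0.55, "fingers": 48},
  ],
)

```text
clock: 9.0
tool_pos: [0.4993, 0.0158, 0.1525]
ee_rot: [1.499, 2.76, 0.001]
ft_force: [0.1, 0.3, 0.2]
opening: 0.0479
grasp_force: 0.0
```

Call:
move_arm(
  increments=[
    {"tx": 0, "ty": 0, "tz": -0.1, "spin": 0.11, "fingers": 48},
    {"tx": 0, "ty": 0, "tz": -0.25, "spin": 0.122, "fingers": 48},
    {"tx": 0, "ty": 0, "tz": -0.4, "spin": 0.122, "fingers": 48},
    {"tx": 0, "ty": 0, "tz": -0.55, "spin": 0.122, "fingers": 48},
    {"tx": 0, "ty": 0, "tz": -0.6, "spin": 0.122, "fingers": 48},
  ],
)

```text
clock: 9.62
tool_pos: [0.4989, 0.0172, 0.0612]
ee_rot: [-1.234, -2.888, 0.001]
ft_force: [0.9, -0.0, 1.2]
opening: 0.048
grasp_force: 0.0
```

```bash
python3 - <<'E'
from h import *
s=get_state();print(s['tool_pos'],s['ee_rot'])
p,d=grab_frame('top');q,_=grab_frame('scene')
a=cv2.resize(p[165:245,115:275],None,fx=5,fy=5,interpolation=cv2.INTER_CUBIC)[:400]
b=cv2.resize(q[165:235,190:330],None,fx=4,fy=4,interpolation=cv2.INTER_CUBIC)[:190]
cv2.imwrite('pics/p3.png',np.vstack([a,cv2.copyMakeBorder(b,0,0,0,240,0)]))
E
```

```text
[0.49888907 0.01715324 0.06115768] [-1.23391017e+00 -2.88776630e+00  6.86153335e-04]
```

View pics/p3.png

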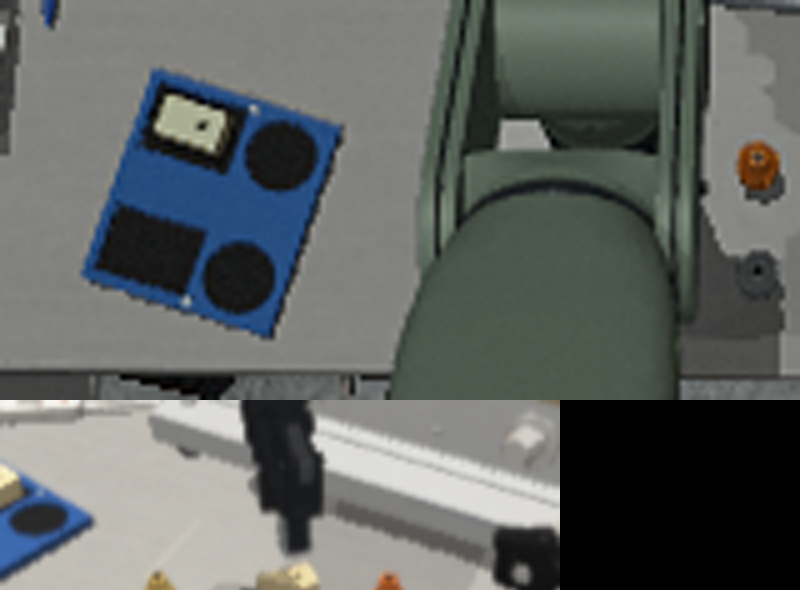

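The brass block sits flat in the far oblong pocket, with block centre at crop (193,125) and pocket centre at (197,128). The gripper is above spacer a, so I'll grasp it.

Call:
move_arm(
  increments=[
    {"tx": 0, "ty": 0, "tz": -0.12, "spin": 0, "fingers": 48},
    {"tx": 0, "ty": 0, "tz": -0.24, "spin": 0, "fingers": 48},
    {"tx": 0, "ty": 0, "tz": -0.32, "spin": 0, "fingers": 48},
    {"tx": 0, "ty": 0, "tz": -0.35, "spin": 0, "fingers": 48},
    {"tx": 0, "ty": 0, "tz": -0.35, "spin": 0, "fingers": 48},
  ],
)

```text
clock: 10.35
tool_pos: [0.4996, 0.017, 0.0093]
ee_rot: [1.234, 2.889, 0.0]
ft_force: [-0.0, -0.1, -0.2]
opening: 0.048
grasp_force: 0.0
```

Call:
move_arm(
  increments=[
    {"tx": 0, "ty": 0, "tz": 0, "spin": 0, "fingers": 15},
    {"tx": 0, "ty": 0, "tz": 0, "spin": 0, "fingers": 15},
    {"tx": 0, "ty": 0, "tz": 0, "spin": 0, "fingers": 15},
    {"tx": 0, "ty": 0, "tz": 0, "spin": 0, "fingers": 15},
    {"tx": 0, "ty": 0, "tz": 0, "spin": 0, "fingers": 15},
  ],
)

```text
clock: 10.98
tool_pos: [0.4999, 0.017, 0.0098]
ee_rot: [1.234, 2.888, 0.001]
ft_force: [-0.4, 0.2, 6.1]
opening: 0.0237
grasp_force: 39.9
```

Call:
move_arm(
  increments=[
    {"tx": 0, "ty": 0, "tz": 0.1, "spin": 0, "fingers": 15},
    {"tx": 0, "ty": 0, "tz": 0.3, "spin": 0, "fingers": 15},
    {"tx": 0, "ty": 0, "tz": 0.6, "spin": 0, "fingers": 15},
    {"tx": 0, "ty": 0, "tz": 0.8, "spin": 0, "fingers": 15},
    {"tx": 0, "ty": 0, "tz": 0.9, "spin": 0, "fingers": 15},
  ],
)

```text
clock: 11.6
tool_pos: [0.4999, 0.017, 0.1462]
ee_rot: [1.233, 2.886, 0.002]
ft_force: [0.7, 0.5, -1.8]
opening: 0.0235
grasp_force: 39.4
```

```bash
python3 - <<'E'
from h import *
p,d=grab_frame('scene')
s=get_state();print(s['tool_pos'],s['opening'],s['grasp_force'],s['ft_force'])
ci=camera_info('scene');c=np.linalg.inv(np.array(ci['cam_to_world']))@np.append(s['tool_pos'],1);u,v=int(ci['cx']-ci['fx']*c[0]/c[2]),int(ci['cy']+ci['fy']*c[1]/c[2]);print(u,v)
cv2.imwrite('pics/g2.png',cv2.resize(p[v-40:v+40,u-50:u+50],None,fx=5,fy=5,interpolation=cv2.INTER_CUBIC))
E
```

```text
[0.50047547 0.01702913 0.14708279] 0.02378385686443785 39.41357374191284 [ 0.53291707 -0.22829919 -0.18369933]
259 172
```

View pics/g2.png

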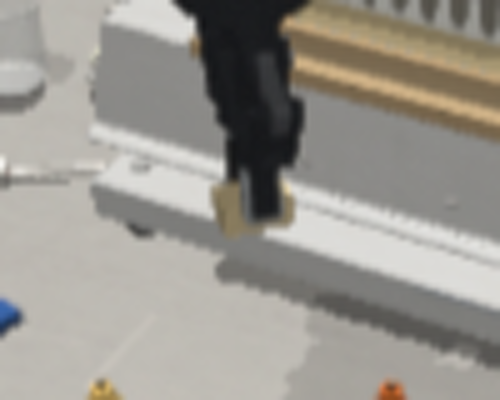

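Held level at crop (253,210), with the fingers again about 3 mm off to the right. I'll place it in the near oblong pocket.

Call:
move_arm(
  increments=[
    {"tx": -0.08, "ty": 0.2, "tz": 0, "spin": -0.11, "fingers": 15},
    {"tx": -0.16, "ty": 0.4, "tz": 0, "spin": -0.22, "fingers": 15},
    {"tx": -0.24, "ty": 0.6, "tz": 0, "spin": -0.33, "fingers": 15},
    {"tx": -0.32, "ty": 0.8, "tz": 0, "spin": -0.44, "fingers": 15},
    {"tx": -0.4, "ty": 1, "tz": 0, "spin": -0.54, "fingers": 15},
  ],
)

```text
clock: 12.28
tool_pos: [0.4381, 0.1676, 0.1429]
ee_rot: [-2.319, -2.118, 0.004]
ft_force: [0.5, -0.4, -1.8]
opening: 0.0239
grasp_force: 39.4
```

Call:
move_arm(
  increments=[
    {"tx": 0, "ty": 0.25, "tz": 0, "spin": -0.1, "fingers": 15},
    {"tx": 0, "ty": 0.5, "tz": 0, "spin": -0.132, "fingers": 15},
    {"tx": 0, "ty": 0.75, "tz": -0.1, "spin": -0.132, "fingers": 15},
    {"tx": 0, "ty": 0.943, "tz": -0.3, "spin": -0.132, "fingers": 15},
    {"tx": 0, "ty": 0.943, "tz": -0.5, "spin": -0.132, "fingers": 15},
  ],
)

```text
clock: 12.9
tool_pos: [0.4388, 0.3101, 0.0671]
ee_rot: [-2.519, -1.877, 0.001]
ft_force: [-0.1, 0.4, -0.9]
opening: 0.0239
grasp_force: 39.4
```

Call:
move_arm(
  increments=[
    {"tx": 0, "ty": 0, "tz": -0.1, "spin": 0, "fingers": 15},
    {"tx": 0, "ty": 0, "tz": -0.2, "spin": 0, "fingers": 15},
    {"tx": 0, "ty": 0, "tz": -0.29, "spin": 0, "fingers": 15},
    {"tx": 0, "ty": 0, "tz": -0.34, "spin": 0, "fingers": 15},
    {"tx": 0, "ty": 0, "tz": -0.35, "spin": 0, "fingers": 15},
  ],
)

```text
clock: 13.52
tool_pos: [0.4394, 0.3083, 0.0164]
ee_rot: [2.522, 1.874, -0.0]
ft_force: [-0.4, -0.1, -0.6]
opening: 0.0238
grasp_force: 39.4
```

Call:
move_arm(
  increments=[
    {"tx": 0, "ty": 0, "tz": 0, "spin": 0, "fingers": 15},
    {"tx": 0, "ty": 0, "tz": 0, "spin": 0, "fingers": 30},
    {"tx": 0, "ty": 0, "tz": 0, "spin": 0, "fingers": 45},
    {"tx": 0, "ty": 0, "tz": 0, "spin": 0, "fingers": 45},
    {"tx": 0, "ty": 0, "tz": 0, "spin": 0, "fingers": 45},
  ],
)

```text
clock: 14.15
tool_pos: [0.4394, 0.3085, 0.0167]
ee_rot: [2.521, 1.874, 0.0]
ft_force: [0.6, 0.3, -0.1]
opening: 0.0452
grasp_force: 0.0
```

Call:
move_arm(
  increments=[
    {"tx": 0, "ty": 0, "tz": 0.1, "spin": 0, "fingers": 45},
    {"tx": 0, "ty": 0, "tz": 0.3, "spin": 0, "fingers": 45},
    {"tx": 0, "ty": -0.2, "tz": 0.6, "spin": 0, "fingers": 45},
    {"tx": 0, "ty": -0.5, "tz": 0.8, "spin": 0, "fingers": 45},
    {"tx": 0, "ty": -0.9, "tz": 0.9, "spin": 0, "fingers": 48},
  ],
)

```text
clock: 14.78
tool_pos: [0.4406, 0.1732, 0.1545]
ee_rot: [2.518, 1.876, 0.008]
ft_force: [1.1, 0.3, -0.0]
opening: 0.0481
grasp_force: 0.0
```

Call:
move_arm(
  increments=[
    {"tx": -0.02, "ty": -0.2, "tz": 0, "spin": 0, "fingers": 50},
    {"tx": -0.04, "ty": -0.4, "tz": 0, "spin": 0, "fingers": 50},
    {"tx": -0.053, "ty": -0.605, "tz": -0.1, "spin": 0, "fingers": 50},
    {"tx": -0.053, "ty": -0.605, "tz": -0.2, "spin": 0, "fingers": 50},
    {"tx": -0.053, "ty": -0.605, "tz": -0.3, "spin": 0, "fingers": 50},
  ],
)

```text
clock: 15.4
tool_pos: [0.4317, 0.0823, 0.1073]
ee_rot: [2.522, 1.872, 0.003]
ft_force: [-0.1, -0.4, 0.1]
opening: 0.0501
grasp_force: 0.0
```

```bash
python3 - <<'E'
from h import *
s=get_state();print(s['tool_pos'],s['ee_rot'])
p,d=grab_frame('top');q,_=grab_frame('scene')
a=cv2.resize(p[165:245,115:275],None,fx=5,fy=5,interpolation=cv2.INTER_CUBIC)[:340]
b=cv2.resize(q[170:234,170:290],None,fx=4,fy=4,interpolation=cv2.INTER_CUBIC)
cv2.imwrite('pics/p4.png',np.vstack([a,cv2.copyMakeBorder(b,0,0,0,320,0)]))
E
```

```text
[0.43171995 0.08227698 0.10728304] [2.521663   1.87219496 0.00271684]
```

View pics/p4.png

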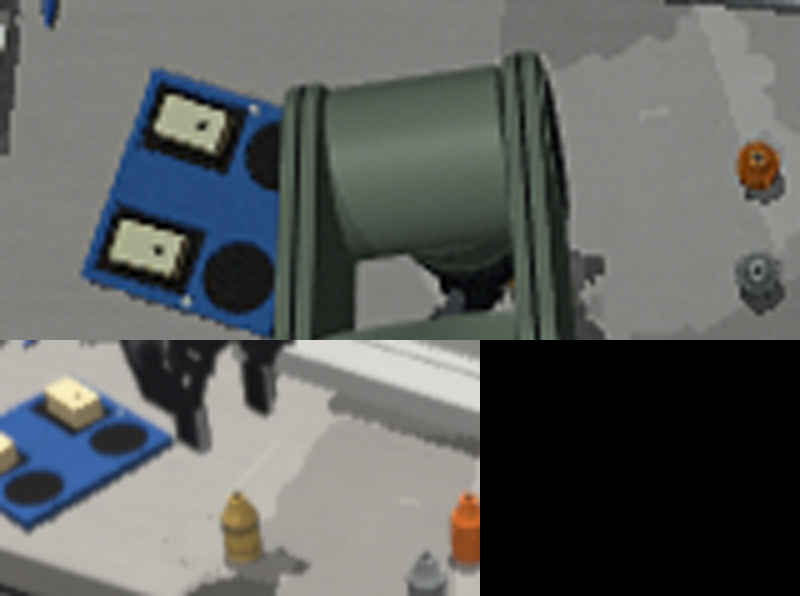

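Both blocks lie flat in their pockets, at crop (190,124) and (148,248). Nozzle a stands under the gripper, so I'll descend and grip.

Call:
move_arm(
  increments=[
    {"tx": 0, "ty": 0, "tz": -0.18, "spin": 0, "fingers": 50},
    {"tx": 0, "ty": 0, "tz": -0.36, "spin": 0, "fingers": 50},
    {"tx": 0, "ty": 0, "tz": -0.52, "spin": 0, "fingers": 50},
    {"tx": 0, "ty": 0, "tz": -0.62, "spin": 0, "fingers": 50},
    {"tx": 0, "ty": 0, "tz": -0.643, "spin": 0, "fingers": 50},
  ],
)

```text
clock: 16.12
tool_pos: [0.4316, 0.0828, 0.0103]
ee_rot: [-2.521, -1.874, 0.0]
ft_force: [0.4, 0.2, 0.6]
opening: 0.0498
grasp_force: 0.0
```

Call:
move_arm(
  increments=[
    {"tx": 0, "ty": 0, "tz": 0, "spin": 0, "fingers": 50},
    {"tx": 0, "ty": 0, "tz": 0, "spin": 0, "fingers": 15},
    {"tx": 0, "ty": 0, "tz": 0, "spin": 0, "fingers": 15},
    {"tx": 0, "ty": 0, "tz": 0, "spin": 0, "fingers": 15},
    {"tx": 0, "ty": 0, "tz": 0, "spin": 0, "fingers": 15},
  ],
)

```text
clock: 16.75
tool_pos: [0.432, 0.0828, 0.0111]
ee_rot: [2.521, 1.874, 0.002]
ft_force: [-1.1, 0.6, 6.1]
opening: 0.0245
grasp_force: 39.3
```

Call:
move_arm(
  increments=[
    {"tx": 0, "ty": 0, "tz": 0.1, "spin": 0, "fingers": 15},
    {"tx": 0, "ty": 0, "tz": 0.25, "spin": 0, "fingers": 15},
    {"tx": 0, "ty": 0, "tz": 0.4, "spin": 0, "fingers": 15},
    {"tx": 0, "ty": 0, "tz": 0.55, "spin": 0, "fingers": 15},
    {"tx": 0, "ty": 0, "tz": 0.6, "spin": 0, "fingers": 15},
  ],
)

```text
clock: 17.38
tool_pos: [0.4321, 0.0828, 0.1014]
ee_rot: [2.52, 1.873, 0.004]
ft_force: [1.3, 0.1, -1.5]
opening: 0.0245
grasp_force: 39.6
```

```bash
python3 - <<'E'
from h import *
p,d=grab_frame('scene')
s=get_state();print(s['tool_pos'],s['opening'],s['grasp_force'],s['ft_force'])
ci=camera_info('scene');c=np.linalg.inv(np.array(ci['cam_to_world']))@np.append(s['tool_pos'],1);u,v=int(ci['cx']-ci['fx']*c[0]/c[2]),int(ci['cy']+ci['fy']*c[1]/c[2]);print(u,v)
cv2.imwrite('pics/g3.png',cv2.resize(p[v-40:v+40,u-50:u+50],None,fx=5,fy=5,interpolation=cv2.INTER_CUBIC))
E
```

```text
[0.43208777 0.08280931 0.10149653] 0.02440705538669484 39.644642323946755 [-0.26164027 -0.19148893 -1.31511266]
227 193
```

View pics/g3.png

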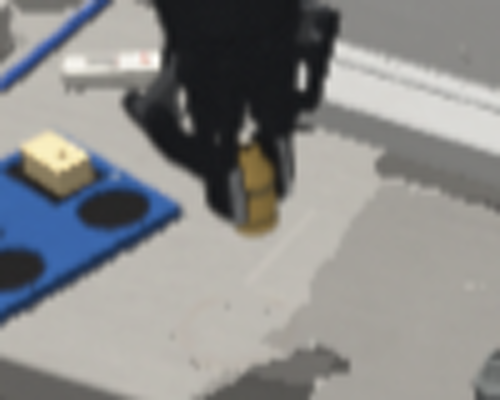

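Nozzle a is held upright at crop (257,190). I'll take it to the far round pocket.

Call:
move_arm(
  increments=[
    {"tx": 0.1, "ty": 0.2, "tz": 0, "spin": 0, "fingers": 15},
    {"tx": 0.2, "ty": 0.4, "tz": 0, "spin": 0, "fingers": 15},
    {"tx": 0.3, "ty": 0.6, "tz": 0, "spin": 0, "fingers": 15},
    {"tx": 0.4, "ty": 0.85, "tz": 0, "spin": 0, "fingers": 15},
    {"tx": 0.463, "ty": 1, "tz": 0, "spin": 0, "fingers": 15},
  ],
)

```text
clock: 18.05
tool_pos: [0.501, 0.2341, 0.0989]
ee_rot: [-2.52, -1.875, 0.002]
ft_force: [0.2, -0.7, -1.6]
opening: 0.0245
grasp_force: 39.6
```

Call:
move_arm(
  increments=[
    {"tx": 0, "ty": 0, "tz": -0.1, "spin": 0, "fingers": 15},
    {"tx": 0, "ty": 0, "tz": -0.25, "spin": 0, "fingers": 15},
    {"tx": 0, "ty": 0, "tz": -0.4, "spin": 0, "fingers": 15},
    {"tx": 0, "ty": 0, "tz": -0.5, "spin": 0, "fingers": 15},
    {"tx": 0, "ty": 0, "tz": -0.55, "spin": 0, "fingers": 15},
  ],
)

```text
clock: 18.68
tool_pos: [0.4997, 0.2317, 0.0169]
ee_rot: [-2.521, -1.873, 0.005]
ft_force: [-11.2, -5.4, 46.3]
opening: 0.0245
grasp_force: 44.6
```

Call:
move_arm(
  increments=[
    {"tx": 0, "ty": 0, "tz": 0, "spin": 0, "fingers": 15},
    {"tx": 0, "ty": 0, "tz": 0, "spin": 0, "fingers": 27},
    {"tx": 0, "ty": 0, "tz": 0, "spin": 0, "fingers": 35},
    {"tx": 0, "ty": 0, "tz": 0, "spin": 0, "fingers": 45},
    {"tx": 0, "ty": 0, "tz": 0, "spin": 0, "fingers": 45},
  ],
)

```text
clock: 19.3
tool_pos: [0.5009, 0.2327, 0.0177]
ee_rot: [2.521, 1.874, 0.0]
ft_force: [0.3, 0.6, -0.5]
opening: 0.0446
grasp_force: 0.0
```

Call:
move_arm(
  increments=[
    {"tx": 0, "ty": 0, "tz": 0.1, "spin": 0, "fingers": 48},
    {"tx": 0, "ty": 0, "tz": 0.3, "spin": 0, "fingers": 48},
    {"tx": 0, "ty": 0, "tz": 0.6, "spin": 0, "fingers": 48},
    {"tx": 0, "ty": 0, "tz": 0.8, "spin": 0, "fingers": 48},
    {"tx": -0.1, "ty": -0.1, "tz": 1, "spin": 0, "fingers": 50},
  ],
)

```text
clock: 19.92
tool_pos: [0.4867, 0.2183, 0.17]
ee_rot: [2.52, 1.875, 0.005]
ft_force: [-1.0, -0.1, 0.5]
opening: 0.0501
grasp_force: 0.0
```

Call:
move_arm(
  increments=[
    {"tx": -0.1, "ty": -0.2, "tz": 0, "spin": 0, "fingers": 50},
    {"tx": -0.2, "ty": -0.4, "tz": 0, "spin": 0, "fingers": 50},
    {"tx": -0.3, "ty": -0.6, "tz": 0, "spin": 0, "fingers": 50},
    {"tx": -0.4, "ty": -0.8, "tz": 0, "spin": 0, "fingers": 50},
    {"tx": -0.443, "ty": -1, "tz": 0, "spin": 0, "fingers": 50},
  ],
)

```text
clock: 20.55
tool_pos: [0.4186, 0.0669, 0.1687]
ee_rot: [2.52, 1.874, 0.002]
ft_force: [0.2, 0.0, 0.6]
opening: 0.05
grasp_force: 0.0
```

Call:
move_arm(
  increments=[
    {"tx": 0, "ty": -0.2, "tz": 0, "spin": 0, "fingers": 50},
    {"tx": 0, "ty": -0.4, "tz": 0, "spin": 0, "fingers": 50},
    {"tx": 0, "ty": -0.6, "tz": 0, "spin": 0, "fingers": 50},
    {"tx": 0, "ty": -0.8, "tz": 0, "spin": 0, "fingers": 50},
    {"tx": 0, "ty": -1, "tz": 0, "spin": 0, "fingers": 50},
  ],
)

```text
clock: 21.18
tool_pos: [0.4195, -0.0833, 0.1687]
ee_rot: [2.52, 1.873, 0.002]
ft_force: [-0.0, -0.3, -0.1]
opening: 0.05
grasp_force: 0.0
```

Call:
move_arm(
  increments=[
    {"tx": 0, "ty": -0.22, "tz": 0, "spin": 0, "fingers": 50},
    {"tx": 0, "ty": -0.44, "tz": 0, "spin": 0, "fingers": 50},
    {"tx": 0, "ty": -0.66, "tz": 0, "spin": 0, "fingers": 50},
    {"tx": 0, "ty": -0.88, "tz": -0.1, "spin": 0, "fingers": 50},
    {"tx": 0, "ty": -1, "tz": -0.3, "spin": 0, "fingers": 50},
  ],
)

```text
clock: 21.8
tool_pos: [0.4207, -0.2345, 0.1242]
ee_rot: [2.518, 1.869, 0.003]
ft_force: [-0.2, -0.2, -0.5]
opening: 0.0503
grasp_force: 0.0
```

```bash
python3 - <<'E'
from h import *
s=get_state();print(s['tool_pos'],s['ee_rot'])
p,d=grab_frame('top');q,_=grab_frame('scene')
a=cv2.resize(p[165:245,115:275],None,fx=4,fy=4,interpolation=cv2.INTER_CUBIC)[:300]
b=cv2.resize(q[190:265,280:440],None,fx=4,fy=4,interpolation=cv2.INTER_CUBIC)[:300]
cv2.imwrite('pics/p5.png',np.vstack([a,b]))
E
```

```text
[ 0.4206667  -0.23454608  0.12423102] [2.51827971 1.86940791 0.00327831]
```

View pics/p5.png

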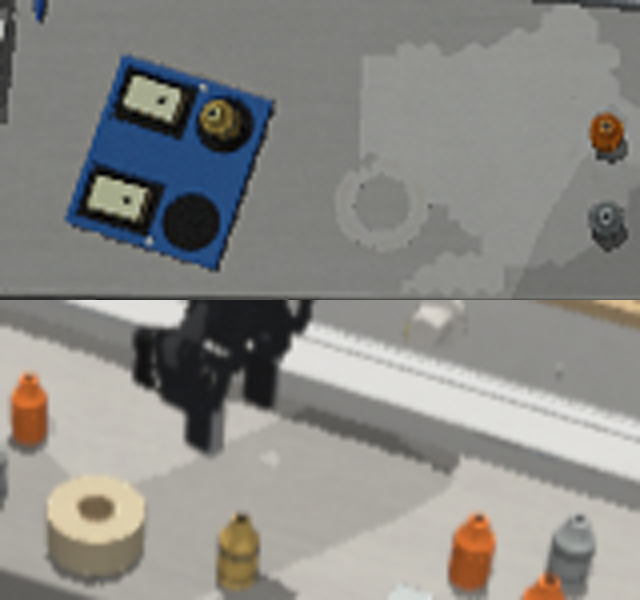

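Nozzle a stands in the far round pocket at crop (218,118), and nozzle b is still standing at (238,555). Grasping it now.

Call:
move_arm(
  increments=[
    {"tx": 0, "ty": -0.083, "tz": -0.15, "spin": 0, "fingers": 50},
    {"tx": 0, "ty": -0.083, "tz": -0.35, "spin": 0, "fingers": 50},
    {"tx": 0, "ty": -0.083, "tz": -0.55, "spin": 0, "fingers": 50},
    {"tx": 0, "ty": -0.083, "tz": -0.7, "spin": 0, "fingers": 50},
    {"tx": 0, "ty": -0.083, "tz": -0.747, "spin": 0, "fingers": 50},
  ],
)

```text
clock: 22.52
tool_pos: [0.4195, -0.2441, 0.0108]
ee_rot: [-2.52, -1.874, 0.0]
ft_force: [1.0, 0.0, 0.4]
opening: 0.0503
grasp_force: 0.0
```

Call:
move_arm(
  increments=[
    {"tx": 0, "ty": 0, "tz": 0, "spin": 0, "fingers": 50},
    {"tx": 0, "ty": 0, "tz": 0, "spin": 0, "fingers": 15},
    {"tx": 0, "ty": 0, "tz": 0, "spin": 0, "fingers": 15},
    {"tx": 0, "ty": 0, "tz": 0, "spin": 0, "fingers": 15},
    {"tx": 0, "ty": 0, "tz": 0, "spin": 0, "fingers": 15},
  ],
)

```text
clock: 23.15
tool_pos: [0.4202, -0.2451, 0.0119]
ee_rot: [2.52, 1.872, 0.002]
ft_force: [-0.7, 1.0, 6.3]
opening: 0.0245
grasp_force: 39.4
```

Call:
move_arm(
  increments=[
    {"tx": 0, "ty": 0, "tz": 0.1, "spin": 0, "fingers": 15},
    {"tx": 0, "ty": 0, "tz": 0.3, "spin": 0, "fingers": 15},
    {"tx": 0, "ty": 0, "tz": 0.55, "spin": 0, "fingers": 15},
    {"tx": 0, "ty": 0, "tz": 0.8, "spin": 0, "fingers": 15},
    {"tx": 0, "ty": 0, "tz": 1, "spin": 0, "fingers": 15},
  ],
)

```text
clock: 23.78
tool_pos: [0.4194, -0.2448, 0.1624]
ee_rot: [2.52, 1.873, 0.001]
ft_force: [-0.2, -0.0, -1.2]
opening: 0.0245
grasp_force: 39.6
```

```bash
python3 - <<'E'
from h import *
p,d=grab_frame('scene')
s=get_state();print(s['tool_pos'],s['opening'],s['grasp_force'],s['ft_force'])
ci=camera_info('scene');c=np.linalg.inv(np.array(ci['cam_to_world']))@np.append(s['tool_pos'],1);u,v=int(ci['cx']-ci['fx']*c[0]/c[2]),int(ci['cy']+ci['fy']*c[1]/c[2]);print(u,v)
cv2.imwrite('pics/g4.png',cv2.resize(p[v-40:v+40,u-50:u+50],None,fx=5,fy=5,interpolation=cv2.INTER_CUBIC))
E
```

```text
[ 0.42137776 -0.24598886  0.16598157] 0.02441993933030241 39.694449780508876 [ 1.60136205 -0.5870615   1.70189912]
343 207
```

View pics/g4.png

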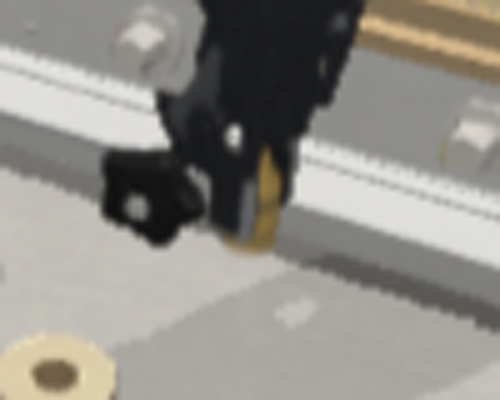

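Nozzle b is held upright at crop (262,200), clear of the knob. I'll carry it to the near round pocket.

Call:
move_arm(
  increments=[
    {"tx": 0, "ty": 0.2, "tz": 0, "spin": 0, "fingers": 15},
    {"tx": 0, "ty": 0.4, "tz": 0, "spin": 0, "fingers": 15},
    {"tx": 0, "ty": 0.6, "tz": 0, "spin": 0, "fingers": 15},
    {"tx": 0, "ty": 0.8, "tz": 0, "spin": 0, "fingers": 15},
    {"tx": 0, "ty": 1, "tz": 0, "spin": 0, "fingers": 15},
  ],
)

```text
clock: 24.45
tool_pos: [0.419, -0.0938, 0.1604]
ee_rot: [-2.522, -1.874, 0.0]
ft_force: [0.7, -0.5, -1.1]
opening: 0.0243
grasp_force: 39.6
```

Call:
move_arm(
  increments=[
    {"tx": 0, "ty": 0.2, "tz": 0, "spin": 0, "fingers": 15},
    {"tx": 0, "ty": 0.4, "tz": 0, "spin": 0, "fingers": 15},
    {"tx": 0, "ty": 0.6, "tz": 0, "spin": 0, "fingers": 15},
    {"tx": 0, "ty": 0.8, "tz": 0, "spin": 0, "fingers": 15},
    {"tx": 0, "ty": 1, "tz": 0, "spin": 0, "fingers": 15},
  ],
)

```text
clock: 25.08
tool_pos: [0.419, 0.0562, 0.1604]
ee_rot: [2.521, 1.874, -0.0]
ft_force: [0.5, 0.6, -0.7]
opening: 0.0245
grasp_force: 39.6
```

Call:
move_arm(
  increments=[
    {"tx": 0.03, "ty": 0.2, "tz": 0, "spin": 0, "fingers": 15},
    {"tx": 0.03, "ty": 0.4, "tz": 0, "spin": 0, "fingers": 15},
    {"tx": 0.03, "ty": 0.6, "tz": 0, "spin": 0, "fingers": 15},
    {"tx": 0.03, "ty": 0.8, "tz": 0, "spin": 0, "fingers": 15},
    {"tx": 0.03, "ty": 1, "tz": 0, "spin": 0, "fingers": 15},
  ],
)

```text
clock: 25.7
tool_pos: [0.4235, 0.2061, 0.1603]
ee_rot: [2.521, 1.874, -0.0]
ft_force: [-1.0, -0.2, -1.2]
opening: 0.0242
grasp_force: 39.6
```

Call:
move_arm(
  increments=[
    {"tx": 0, "ty": 0.2, "tz": 0, "spin": 0, "fingers": 15},
    {"tx": 0, "ty": 0.34, "tz": -0.05, "spin": 0, "fingers": 15},
    {"tx": 0, "ty": 0.34, "tz": -0.2, "spin": 0, "fingers": 15},
    {"tx": 0, "ty": 0.34, "tz": -0.4, "spin": 0, "fingers": 15},
    {"tx": 0, "ty": 0.34, "tz": -0.6, "spin": 0, "fingers": 15},
  ],
)

```text
clock: 26.32
tool_pos: [0.4237, 0.2562, 0.0696]
ee_rot: [2.521, 1.874, 0.0]
ft_force: [0.2, 0.1, -1.2]
opening: 0.0245
grasp_force: 39.6
```

Call:
move_arm(
  increments=[
    {"tx": 0, "ty": 0, "tz": -0.1, "spin": 0, "fingers": 15},
    {"tx": 0, "ty": 0, "tz": -0.2, "spin": 0, "fingers": 15},
    {"tx": 0, "ty": 0, "tz": -0.28, "spin": 0, "fingers": 15},
    {"tx": 0, "ty": 0, "tz": -0.32, "spin": 0, "fingers": 15},
    {"tx": 0, "ty": 0, "tz": -0.34, "spin": 0, "fingers": 15},
  ],
)

```text
clock: 26.95
tool_pos: [0.4241, 0.2564, 0.0195]
ee_rot: [2.521, 1.874, 0.001]
ft_force: [0.2, -0.1, -0.7]
opening: 0.0245
grasp_force: 39.6
```

Call:
move_arm(
  increments=[
    {"tx": 0, "ty": 0, "tz": 0, "spin": 0, "fingers": 15},
    {"tx": 0, "ty": 0, "tz": 0, "spin": 0, "fingers": 27},
    {"tx": 0, "ty": 0, "tz": 0, "spin": 0, "fingers": 35},
    {"tx": 0, "ty": 0, "tz": 0, "spin": 0, "fingers": 45},
    {"tx": 0, "ty": 0, "tz": 0, "spin": 0, "fingers": 45},
  ],
)

```text
clock: 27.58
tool_pos: [0.424, 0.2563, 0.0197]
ee_rot: [2.521, 1.874, 0.001]
ft_force: [-0.9, -0.4, 0.4]
opening: 0.0448
grasp_force: 0.0
```

Call:
move_arm(
  increments=[
    {"tx": 0, "ty": 0, "tz": 0.1, "spin": 0, "fingers": 48},
    {"tx": 0, "ty": 0, "tz": 0.3, "spin": 0, "fingers": 48},
    {"tx": 0, "ty": 0, "tz": 0.6, "spin": 0, "fingers": 48},
    {"tx": 0, "ty": 0, "tz": 0.8, "spin": 0, "fingers": 48},
    {"tx": 0, "ty": 0, "tz": 1, "spin": 0, "fingers": 48},
  ],
)

```text
clock: 28.2
tool_pos: [0.4239, 0.2563, 0.1719]
ee_rot: [2.521, 1.874, 0.003]
ft_force: [-0.3, -0.8, -0.2]
opening: 0.0481
grasp_force: 0.0
```

Call:
move_arm(
  increments=[
    {"tx": 0, "ty": -0.2, "tz": 0, "spin": 0, "fingers": 48},
    {"tx": 0, "ty": -0.4, "tz": 0, "spin": 0, "fingers": 48},
    {"tx": 0, "ty": -0.6, "tz": 0, "spin": 0, "fingers": 48},
    {"tx": 0, "ty": -0.8, "tz": 0, "spin": 0, "fingers": 48},
    {"tx": 0, "ty": -1, "tz": 0, "spin": 0, "fingers": 48},
  ],
)

```text
clock: 28.82
tool_pos: [0.4239, 0.1053, 0.1706]
ee_rot: [2.521, 1.874, 0.002]
ft_force: [-0.1, 0.0, 0.4]
opening: 0.0481
grasp_force: 0.0
```

Call:
move_arm(
  increments=[
    {"tx": 0, "ty": -0.2, "tz": 0, "spin": 0, "fingers": 48},
    {"tx": 0, "ty": -0.4, "tz": 0, "spin": 0, "fingers": 48},
    {"tx": 0, "ty": -0.6, "tz": 0, "spin": 0, "fingers": 48},
    {"tx": 0, "ty": -0.7, "tz": 0, "spin": 0, "fingers": 48},
    {"tx": 0, "ty": -0.7, "tz": 0, "spin": 0, "fingers": 48},
  ],
)

```text
clock: 29.45
tool_pos: [0.424, 0.0009, 0.1701]
ee_rot: [2.523, 1.872, 0.001]
ft_force: [-0.1, 0.7, -0.4]
opening: 0.0479
grasp_force: 0.0
```

```bash
python3 - <<'E'
from h import *
p,d=grab_frame('top');q,_=grab_frame('scene');ci=camera_info('top')
a=cv2.resize(p[165:240,115:235],None,fx=5,fy=5,interpolation=cv2.INTER_CUBIC)[:375,:500]
b=cv2.resize(p[180:240,250:410],None,fx=3.5,fy=3.5)[:,:500]
cv2.imwrite('pics/p6.png',np.vstack([a,b]))
c=np.array([.4706,.272]);t=np.radians(-16.5);R=np.array([[np.cos(t),-np.sin(t)],[np.sin(t),np.cos(t)]])
hsv=cv2.cvtColor(p,cv2.COLOR_BGR2HSV)
for lo,z,n in [((20,70,40),.033,'nozzle'),((20,24,120),.026,'spacer')]:
    m=cv2.inRange(hsv,lo,(45,255,255) if n=='spacer' else (34,255,255));m[:,:125]=0;m[:,190:]=0;m[:172]=0;m[238:]=0
    for k in cv2.findContours(cv2.morphologyEx(m,cv2.MORPH_CLOSE,np.ones((3,3))),0,2)[0]:
        if cv2.contourArea(k)>30:
            M=cv2.moments(k);w=plane(ci,M['m10']/M['m00'],M['m01']/M['m00'],z)[:2];print(n,cv2.contourArea(k),w.round(3),'tray',(R.T@(w-c)).round(4))
E
```

```text
nozzle 62.5 [0.423 0.255] tray [-0.0406 -0.0297]
nozzle 62.5 [0.5   0.231] tray [ 0.0403 -0.0312]
spacer 83.5 [0.44  0.309] tray [-0.0394  0.0269]
spacer 82.0 [0.518 0.285] tray [0.0418 0.0263]
```

View pics/p6.png

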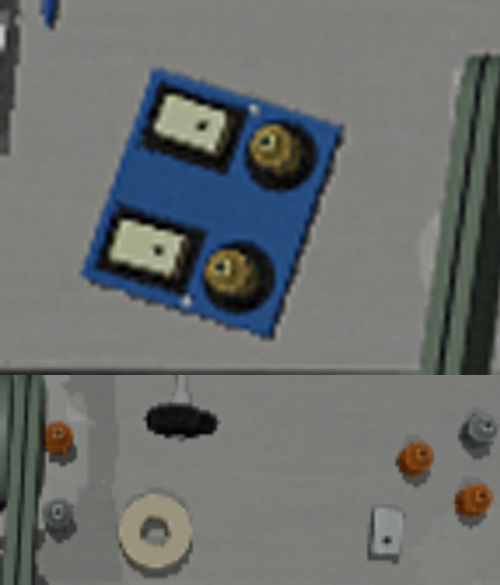

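All four brass parts sit in their pockets, within about 4 mm of the centres, and the steel and orange parts are undisturbed. Handing in.

```bash
python3 -c "
from h import *
print(order.close_job())"
```

```text
the job is handed in; nothing more can be done
None
```

I handed the job in at about 30 s: both brass nozzles stand in the round pockets and both brass spacers lie flat in the oblong pockets, all within about 4 mm of centre in the last picture; the steel and orange parts look undisturbed, but no verdict came back.

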